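# Clear the sample carousel into the storage box

### The arm

A 6-joint arm with a two-finger parallel gripper is mounted at the origin on a cart in front of the work surface, level with it; the furniture and walls round the work are solid. World frame = base frame: x ahead of the robot, y to its left, z up, the work surface at z = 0. Lengths are in m, angles in rad, forces in N, time in s.
With the tool pointing down it reaches from about 0.35 to 0.875 m from the base axis. Payload 15.5 kg.
Tool frame: the origin (TCP) lies at the very end of the fingers, on their centre line; the grasp point (between the pads) lies bot.grip_point_offset behind it (bot.grip_point_offset is the distance from the TCP to the grasp point, in m); z points along the fingers, x is the direction in which the jaws open and shut, and the axes are right-handed (so a half turn about z gives the same grasp; the last joint's range is limited). The gripper opens to 85 mm and grips with 20 to 120 N. Pads are 22 mm wide; open, the fingers measure 114 mm over their backs; the gripper's body (76 mm by 85 mm) begins 54 mm behind the grasp point. The pads swing forward as they close: fully open they stand 13 mm farther back than shut.
Start: joints at [1.248, 0.494, 1.345, -0, 1.302, -0.096], TCP at [0.141, 0.609, 0.231] pointing down, gripper open.
Joint ranges: [-2.91, 2.91], [-0.82, 2.16], [0.22, 2.67], [-1.22, 4.37], [0.12, 2.79], [-3.08, 3.08]. Speed limits (rad/s): [1.89, 1.89, 2.57, 3.01, 3.01, 3.01].

### API

Orientations are given as a unit quaternion [x, y, z, w].
In Python, from bench import get_obs, grab_frame, finish_job, bot gives the robot as it stands. The module is installed in compiled form; this text tells all that it offers.
- The arm moves only by the tool step_arm, never from a script. Its argument "deltas" is text: rows parted by semicolons, each of 4 numbers parted by spaces: the shift along the tool's x, y, z in m, then the turn about the tool's z in rad. In form: tx ty tz twist; .... A call has 1 to 5 rows; each row shifts and turns the commanded pose from where the row before left it, along the tool's axes as they then stand; what a row does not reach is not made up. A row lasts 1/10 s, in which the tool goes at most 50 mm and 8.59 degrees, less where a joint would pass 70% of its speed; a pose out of reach is approached as far as the arm can. A call with a gripper value outside its range is refused whole. "grip" is the gripper's target within -1 to 1 (shut at 1, half-way at 0, fully open at -1), set as the call begins (left out, the last holds). The fingers move at their own pace and stop on an object; "squeeze" is the grip in N (left out, the last holds). Time passes only in rows, so rows that do not move let the fingers close. It gives the time, the measured TCP pose, the force and the opening at its end, in the units of the state.
- get_obs(): the state, without advancing time (a new reading comes with each control period).
- grab_frame(name): name is "scene" or "top" or "wrist"; returns a dict with "frame" (400x640x3 uint8, red, green, blue), "K" (3x3 intrinsics, pixels), "camera_from_world" (4x4, takes a point from world to camera coordinates); the wrist camera has in their place "tool_from_camera" (4x4, takes a point from camera to tool coordinates, whose origin is the TCP and whose axes are the tool frame's). Camera axes: x right, y down, z forward; pixel columns grow to the right and rows downward; lengths in m; the calibration is good to about 2 mm. A picture is of the moment at which its call begins: read the wrist's pose just before it. There is no depth.
- finish_job(): hands the job in, once; it reports no verdict.
The state is a dict: "time": time; "q": joint angles; "joint_velocities": joint speeds; "joint_torque": joint torques, N m; "eef_pos": TCP position; "eef_rot": TCP orientation; "force": force on the tool from outside, world axes, zero at the start; "moment": the same for the moment, N m; "opening": finger opening in m.
Only numpy, scipy, OpenCV 4.12 (cv2) and the standard library are available. Lean on these libraries where they do the work, as an engineer would, in place of code of your own. Each camera call takes 0.05 s, during which the arm holds its last target. There are 200 camera calls.

### The job

Clear the sample carousel: tip its spring-loaded dust flap over until it snaps open, turn the carousel by its knob to bring each vial under the opening, and move every vial, as well as the stray one on the worktop, into the storage box, standing or lying. When all the vials are in the box, slide its cover fully shut, and leave the dust flap tipped back and snapped shut over the opening. Leave the timer, the Petri dish and the cardboard film box alone.

Things in the scene. Friction and masses are not known exactly. Their poses are not given: they have to be found in the camera images.
- carousel: fixed carousel housing, 214 x 214 mm: white base, clear roof 82 to 87 mm above the worktop. Origin: on the carousel's axis, centre of the underside; -x is its front, towards the robot. The roof's only opening is at the front: x -107 to -25 mm, y -60 to +60 mm, open to the front edge. 10 mm posts at x -98, y +-100; spring strut in front, x -120 to -104, y -66
- opening (a point): point on the disc under the middle of the opening: 65 mm in front of the axis (housing -x), 15 mm above the worktop. A vial in a cup here can be lifted straight out; vial tops are 74 mm above the worktop, 8 mm under the roof
- rotor: disc under the roof, radius 92 mm, origin on the axis at worktop height. Four square cups (32 mm inside, 39 outside, 17 high, sides along rotor x and y; vial floor 15 mm above worktop) 65 mm out at its own +-x and +-y. Turned by the black bar knob over the axis, above the roof: 48 mm along rotor x, 14 wide along y, 93 to 124 mm above worktop. Turns +-12 rad from its start; friction 0.04 N m
- flap (a joint): dust flap over the opening: grey plate 56 mm (along hinge) x 112 mm, 4 thick. 0 = shut, level; 2.7 rad = open stop, tipped over to the housing's -y side, free edge 53 mm above the hinge. Bistable hinge spring: below 1.35 rad it springs to 0, above it to 2.7; 0.16 N m at the stops (1.3 N at the barrel, plus 50 g weight), nought at the middle
- flap_hinge (a point): middle of the flap's hinge line, which runs along the housing's x: 101 mm above the worktop, 67 mm in front of the carousel's axis, 66 mm to its -y side; fixed. The flap opens by turning positively about housing +x: its free edge goes from +y up and over to -y
- flap_barrel (a point): centre of the grip barrel at the middle of the flap's free edge, 124 mm from the hinge line: steel pin 12 mm in diameter, 22 mm long along the hinge direction (housing x). Pinched from above by its two end faces it turns between the fingers as the flap swings. Shut, it is 101 mm above the worktop, only 14 mm above the roof, so only the fingertips fit beside it
- vial_box: fixed white open box, outside 190 (x) x 118 (y) x 72 mm high, walls and floor 6 mm (compartment 178 x 106 mm). Origin: centre of the box's underside; -x end towards the robot. Two aluminium rails for the cover, tops 82 mm above the worktop, run along both sides and 210 mm on behind the box (+x)
- cover (a joint): sliding cover of the box, 186 x 116 x 5 mm, top 78 mm above the worktop. 0 = fully shut over the compartment, against its stop; grows as it slides along the box's +x, up to 0.2 m (compartment wholly open). At the start it is drawn back 0.16 to 0.2. Friction about 1 N; it stays where it is left
- cover_rib (a point): top middle of the cover's grip rib: 10 mm thick along the box's x, 50 mm long along its y, standing 17 mm above the cover, top 95 mm above the worktop; 80 mm in front of the cover's middle
- sample_0: 20 ml glass vial with a screw cap: glass 28 mm in diameter and 48 mm high, cap 24 mm in diameter above it, 59 mm high in all, 30 g. Origin: centre of its underside, z up along the vial. Starts standing in one of the carousel's cups at the start; may be absent
- sample_1: 20 ml glass vial with a screw cap: glass 28 mm in diameter and 48 mm high, cap 24 mm in diameter above it, 59 mm high in all, 30 g. Origin: centre of its underside, z up along the vial. Starts standing in one of the carousel's cups at the start; may be absent
- sample_2: 20 ml glass vial with a screw cap: glass 28 mm in diameter and 48 mm high, cap 24 mm in diameter above it, 59 mm high in all, 30 g. Origin: centre of its underside, z up along the vial. Starts standing in one of the carousel's cups at the start; may be absent
- sample_3: 20 ml glass vial with a screw cap: glass 28 mm in diameter and 48 mm high, cap 24 mm in diameter above it, 59 mm high in all, 30 g. Origin: centre of its underside, z up along the vial. Starts standing in one of the carousel's cups at the start; may be absent
- stray: 20 ml glass vial with a screw cap: glass 28 mm in diameter and 48 mm high, cap 24 mm in diameter above it, 59 mm high in all, 30 g. Origin: centre of its underside, z up along the vial. Stands on the worktop to the right of the box at the start
- timer: white kitchen-type timer, 62 x 66 x 18 mm, on the worktop. Origin: centre of its underside. Leave alone
- petri: small closed Petri dish, 59 mm across and 15 mm high, on the worktop between carousel and box. Origin: centre of its underside. Leave alone
- film_box: cardboard box of sealing film, 62 x 128 x 60 mm, on the worktop to the right. Origin: centre of its underside. Leave alone

How it is judged:
On the way, in this order (a step that is already met when the one before it is completed fails the run):
1. the dust flap is tipped over past its snap point and rests at its open stop (value of joint flap above 2.55 rad), for 0.2 s.
2. every vial is in the storage box while its cover is not yet shut (x of sample_0 in the frame of vial_box between -0.092 and 0.092 m and y of sample_0 in the frame of vial_box between -0.056 and 0.056 m and z of sample_0 in the frame of vial_box between 0 and 0.045 m and x of sample_1 in the frame of vial_box between -0.092 and 0.092 m and y of sample_1 in the frame of vial_box between -0.056 and 0.056 m and z of sample_1 in the frame of vial_box between 0 and 0.045 m and x of sample_2 in the frame of vial_box between -0.092 and 0.092 m and y of sample_2 in the frame of vial_box between -0.056 and 0.056 m and z of sample_2 in the frame of vial_box between 0 and 0.045 m and x of sample_3 in the frame of vial_box between -0.092 and 0.092 m and y of sample_3 in the frame of vial_box between -0.056 and 0.056 m and z of sample_3 in the frame of vial_box between 0 and 0.045 m and x of stray in the frame of vial_box between -0.092 and 0.092 m and y of stray in the frame of vial_box between -0.056 and 0.056 m and z of stray in the frame of vial_box between 0 and 0.045 m and value of joint cover above 0.02 m), for 0.2 s.
At the end, for the whole second after the job is handed in: every vial present lies or stands in the storage box (its underside's centre within the compartment and less than 45 mm above the worktop), at rest; the box's cover is shut to within 5 mm; the dust flap is back at its shut stop to within 0.1 rad (x of sample_0 in the frame of vial_box between -0.092 and 0.092 m and y of sample_0 in the frame of vial_box between -0.056 and 0.056 m and z of sample_0 in the frame of vial_box between 0 and 0.045 m and x of sample_1 in the frame of vial_box between -0.092 and 0.092 m and y of sample_1 in the frame of vial_box between -0.056 and 0.056 m and z of sample_1 in the frame of vial_box between 0 and 0.045 m and x of sample_2 in the frame of vial_box between -0.092 and 0.092 m and y of sample_2 in the frame of vial_box between -0.056 and 0.056 m and z of sample_2 in the frame of vial_box between 0 and 0.045 m and x of sample_3 in the frame of vial_box between -0.092 and 0.092 m and y of sample_3 in the frame of vial_box between -0.056 and 0.056 m and z of sample_3 in the frame of vial_box between 0 and 0.045 m and x of stray in the frame of vial_box between -0.092 and 0.092 m and y of stray in the frame of vial_box between -0.056 and 0.056 m and z of stray in the frame of vial_box between 0 and 0.045 m and value of joint cover below 0.005 m and value of joint flap below 0.1 rad and velocity of joint flap below 0.1 rad/s and linear speed of each of sample_0, sample_1, sample_2, sample_3, stray below 0.03 m/s); the robot touches nothing.
It fails at once if the timer is moved more than 30 mm (distance of timer from where it was at the start of the episode above 0.03 m).
It fails at once if the Petri dish is moved more than 30 mm (distance of petri from where it was at the start of the episode above 0.03 m).
It fails at once if the film box is moved more than 30 mm (distance of film_box from where it was at the start of the episode above 0.03 m).
Of sample_0, sample_1, sample_2, sample_3 only 2 to 3 are there at a start; the rules pass over those that are not, and their reading is None.
At some moment in a run one of stray may be knocked a few centimetres aside while the robot is not near it.
Once in a run the grip may slacken for a moment while it holds something.
It also fails if it takes over 210 s, if anything falls off the work surface, if the arm or the gripper's body presses on something with over 40 N, if the wrist force passes 120 N, or if a joint passes its speed limit or range.

## Working session

There is one attempt and no reset: what is moved stays moved. The work goes in short steps, Python scripts to look and compute and a tool call to move; the robot and the scene stay as the last step left them, time stands still between calls to the robot, and variables do not carry over. Pictures are saved under pics/ and viewed, about 12 in all and at most 16, crops included, and the job is handed in when it is done.

Besides the shell and the picture viewer there is one more tool, called after "Request:" by a JSON object that holds its "fn" and its "kwargs", one argument or row to a line. step_arm: Moves the arm, as the interface text tells. Its arguments: {"type":"object","properties":{"deltas":{"type":"string"},"grip":{"type":"number"},"squeeze":{"type":"number"}},"required":["deltas"]}

```bash
mkdir -p pics
cat > h.py <<'E'
import numpy as np, cv2
from bench import get_obs, grab_frame, finish_job, bot
from scipy.spatial.transform import Rotation as R
def save(f,name): cv2.imwrite('pics/'+name, f[...,::-1])
def shot(cam):
    o=get_obs(); f=grab_frame(cam); K=np.array(f['K'])
    if cam=='wrist':
        T=np.eye(4);T[:3,:3]=R.from_quat(o['eef_rot']).as_matrix();T[:3,3]=o['eef_pos']
        C=T@np.array(f['tool_from_camera'])
    else: C=np.linalg.inv(np.array(f['camera_from_world']))
    return f['frame'],K,C
def ray(K,C,u,v,z):
    d=C[:3,:3]@np.linalg.solve(K,[u,v,1.]); o=C[:3,3]
    return o+d*(z-o[2])/d[2]
def proj(K,C,p):
    c=np.linalg.inv(C)@np.append(p,1); q=K@c[:3]; return q[:2]/q[2]
def st():
    o=get_obs(); r=R.from_quat(o['eef_rot']).as_matrix()
    print('t',round(o['time'],2),'tcp',np.round(o['eef_pos'],4),'F',np.round(o['force'],1),'open',round(o['opening'],4)); print(np.round(r,3))
E
python3 - <<'E'
from h import *
st(); print(bot.grip_point_offset)
for c in('scene','top'):
    f,K,C=shot(c); save(f,c+'0.png'); print(c,np.round(C,3).tolist(),K.tolist()); np.savez(c+'0.npz',f=f,K=K,C=C)
E
```

```text
t 0.0 tcp [0.141  0.6085 0.2307] F [0.  0.5 0.7] open 0.0852
[[ 0.226  0.974 -0.   ]
 [ 0.974 -0.226 -0.001]
 [-0.001 -0.    -1.   ]]
0.0187
scene [[0.75, -0.362, 0.554, -0.116], [-0.661, -0.393, 0.639, -0.856], [-0.014, -0.845, -0.534, 0.756], [0.0, 0.0, 0.0, 1.0]] [[497.8420470156035, 0.0, 323.6229505159474], [0.0, 497.8420470156035, 196.5933397147059], [0.0, 0.0, 1.0]]
top [[-0.021, -0.987, 0.161, 0.296], [-1.0, 0.021, -0.001, -0.079], [-0.002, -0.161, -0.987, 1.603], [0.0, 0.0, 0.0, 1.0]] [[477.6614884061598, 0.0, 319.5336773103955], [0.0, 477.6614884061598, 198.9637228866844], [0.0, 0.0, 1.0]]
```

View pics/scene0.png

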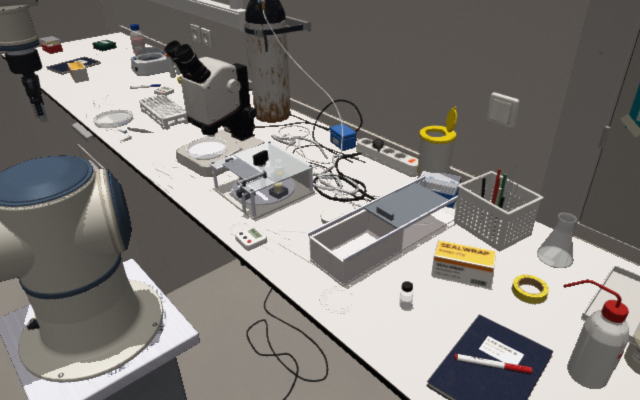

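View pics/top0.png

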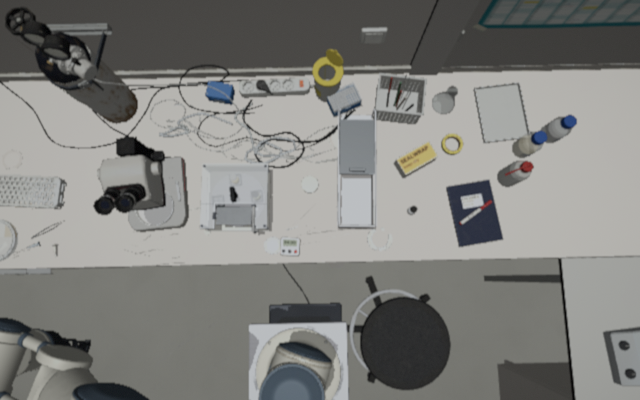

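The pictures show the carousel at top px ~(235,198) with the black knob at (233,193) and the grey flap below it. The box is at (357,195 front half), its cover is back, and the stray's cap is at (412,210).

Run:
```python
from h import *
d=np.load('top0.npz');f,K,C=d['f'],d['K'],d['C']
save(cv2.resize(f[140:260,190:450],None,fx=3,fy=3,interpolation=cv2.INTER_CUBIC),'crop1.png')
for n,u,v,z in [('knob',233,193,.124),('stray',412,210,.059),('boxFL',338,228,.072),('boxFR',375,228,.072),('timer',290,246,.018),('petri',310,184,.015)]:
    print(n,np.round(ray(K,C,u,v,z),3))
```

```text
knob [0.562 0.191 0.124]
stray [ 0.505 -0.381  0.059]
boxFL [ 0.449 -0.138  0.072]
boxFR [ 0.447 -0.257  0.072]
timer [0.398 0.02  0.018]
petri [ 0.607 -0.049  0.015]
```

View pics/crop1.png

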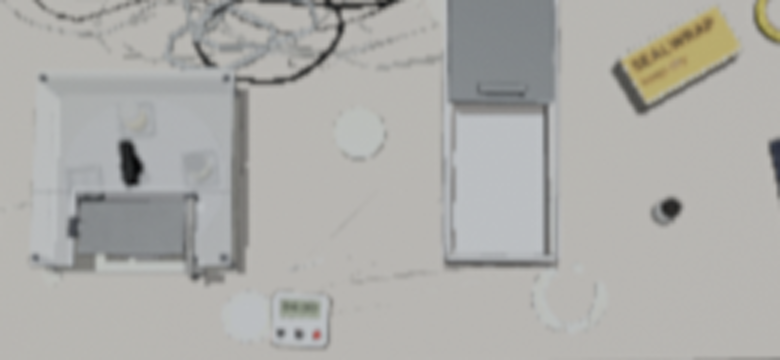

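Housing +y is on the image's left (the barrel is at crop (73,228)). The vials appear to be at the rear and right cups. I'll swing the arm over for a close look, squaring the tool to the world axes first.

Request:
{"fn": "step_arm", "kwargs": {
  "deltas": "0 0 -0.02 0.149;0 0 -0.02 0.149;0 0 -0.02 0.149;0 0 -0.02 0.149;0 0 0 0.149"
}}

```text
time: 0.6
eef_pos: [0.1414, 0.6097, 0.3138]
eef_rot: [0.957, 0.292, 0.001, -0.001]
force: [-0.5, -0.3, 0.4]
opening: 0.0853
```

Request:
{"fn": "step_arm", "kwargs": {
  "deltas": "0 0 0 0.149;0 0 0 0.149;0 0 0 0.149;0 0 0 0.149;0 0 0 0"
}}

```text
time: 1.1
eef_pos: [0.1411, 0.6087, 0.3109]
eef_rot: [1.0, -0.001, -0.0, 0.0]
force: [0.0, -0.3, 0.3]
opening: 0.0853
```

Request:
{"fn": "step_arm", "kwargs": {
  "deltas": "0.02 0.045 0 0;0.02 0.045 0 0;0.02 0.045 0 0;0.02 0.045 0 0;0.02 0.045 0 0"
}}

```text
time: 1.6
eef_pos: [0.2418, 0.3822, 0.3112]
eef_rot: [1.0, 0.004, 0.0, 0.0]
force: [1.0, -0.4, -0.2]
opening: 0.0854
```

Request:
{"fn": "step_arm", "kwargs": {
  "deltas": "0.02 0.045 0 0;0.02 0.045 0 0;0.04 0.02 0 0;0.04 0.02 0 0;0 0 0 0"
}}

```text
time: 2.1
eef_pos: [0.3658, 0.2522, 0.3113]
eef_rot: [1.0, 0.002, 0.001, 0.0]
force: [0.8, -0.4, 1.1]
opening: 0.0851
```

Run:
```python
from h import *
d=np.load('top0.npz');K,C=d['K'],d['C']
P=[ray(K,C,190+u/3,140+v/3,.087) for u,v in [(43,78),(227,78),(36,258),(224,258)]]
print(np.round(P,3))
f,K,C=shot('wrist'); save(f,'w1.png'); np.savez('w1.npz',f=f,K=K,C=C); print(np.round(C,3),K[0])
```

```text
[[0.659 0.292 0.087]
 [0.655 0.092 0.087]
 [0.463 0.296 0.087]
 [0.459 0.096 0.087]]
[[ 1.     0.004  0.002  0.366]
 [ 0.004 -0.963 -0.271  0.32 ]
 [ 0.001  0.271 -0.963  0.454]
 [ 0.     0.     0.     1.   ]] [277.8487975    0.         319.85333097]
```

View pics/w1.png

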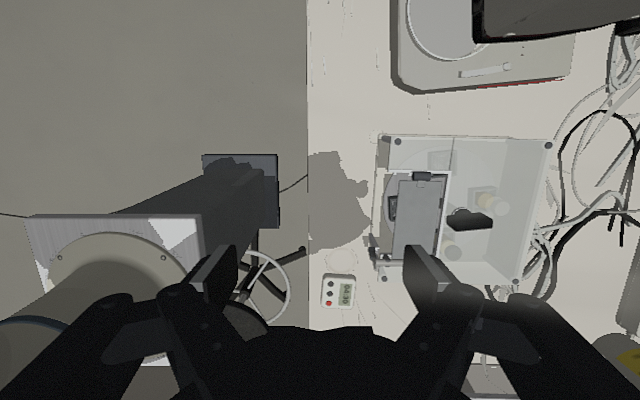

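The wrist view shows the barrel at (423,176), the knob at (470,219), and vials at the rear (495,202) and right (451,248). The left cup is empty.

Run:
```python
from h import *
d=np.load('w1.npz');f,K,C=d['f'],d['K'],d['C']
for n,u,v,z in [('barrel',423,176,.105),('knob',470,217,.124),('post',397,142,.087),('post',548,145,.087),('post',528,281,.087),('capR',497,200,.074),('capr',451,246,.074)]:
    print(n,np.round(ray(K,C,u,v,z),3))
yaw=-.02;c,s=np.cos(yaw),np.sin(yaw);a=np.array([.559,.194]);M=np.array([[c,-s],[s,c]])
for n,p in [('barrel',(-.067,.058)),('hinge',(-.067,-.066)),('opening',(-.065,0)),('post',(-.098,.1)),('post',(.098,.1)),('rear',(.065,0)),('right',(0,-.065))]: print(n,np.round(a+M@p,3), np.round(proj(K,C,np.append(a+M@p,.1 if n!='opening' else .015)),0))
save(cv2.resize(f[120:300,360:580],None,fx=3.5,fy=3,interpolation=cv2.INTER_CUBIC),'w1c.png')
```

```text
barrel [0.498 0.254 0.105]
knob [0.556 0.206 0.124]
post [0.467 0.296 0.087]
post [0.664 0.292 0.087]
post [0.679 0.092 0.087]
capR [0.619 0.214 0.074]
capr [0.563 0.143 0.074]
barrel [0.493 0.253] [417. 176.]
hinge [0.491 0.129] [407. 262.]
opening [0.494 0.195] [397. 201.]
post [0.463 0.296] [397. 142.]
post [0.659 0.292] [552. 146.]
rear [0.624 0.193] [510. 221.]
right [0.558 0.129] [454. 263.]
```

View pics/w1c.png

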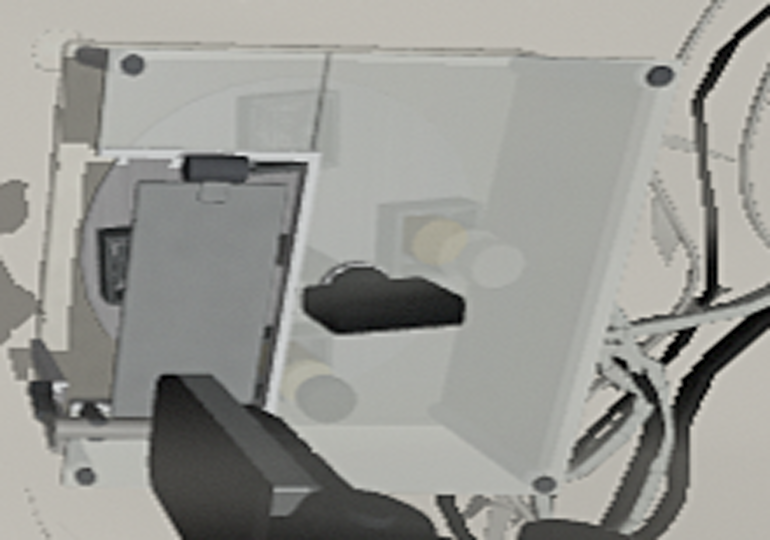

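Request:
{"fn": "step_arm", "kwargs": {
  "deltas": "0.045 -0.002 0 0;0.045 -0.002 0.02 0;0.041 -0.001 0.04 0;0 0 0.04 0;0 0 0.04 0",
  "grip": 0.0,
  "squeeze": 30
}}

```text
time: 2.65
eef_pos: [0.4875, 0.26, 0.1747]
eef_rot: [1.0, 0.003, -0.0, -0.0]
force: [0.4, 0.3, 0.5]
opening: 0.0428
```

Request:
{"fn": "step_arm", "kwargs": {
  "deltas": "0 0 0.03 0;0 0 0 0"
}}

```text
time: 2.85
eef_pos: [0.4847, 0.2592, 0.143]
eef_rot: [1.0, 0.003, -0.003, 0.001]
force: [0.2, 0.3, 0.5]
opening: 0.0424
```

Run:
```python
from h import *
st()
f,K,C=shot('wrist'); save(f,'w2.png'); np.savez('w2.npz',f=f,K=K,C=C)
for z in(.101,.107):print(proj(K,C,[.497,.254,z]))
```

```text
t 2.85 tcp [0.4847 0.2592 0.143 ] F [0.2 0.3 0.5] open 0.0424
[[ 1.     0.006 -0.007]
 [ 0.006 -1.    -0.002]
 [-0.007  0.002 -1.   ]]
[336.36251094 228.5860813 ]
[336.79790492 231.80629575]
```

View pics/w2.png

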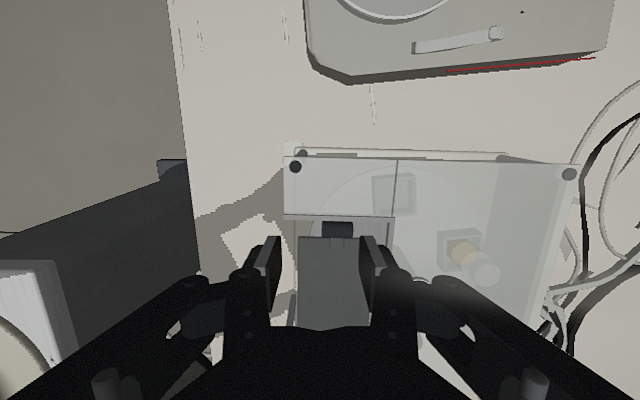

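The barrel is at (337,230), which matches the projected (0.497, 0.254, 0.105). I'll descend onto it.

Request:
{"fn": "step_arm", "kwargs": {
  "deltas": "0.012 0.001 0 0;0 0 0.02 0;0 0 0.02 0;0 0 0.008 0;0 0 0 0"
}}

```text
time: 3.4
eef_pos: [0.5006, 0.2589, 0.0992]
eef_rot: [1.0, 0.001, 0.001, -0.0]
force: [0.5, 1.0, -0.5]
opening: 0.0428
```

Request:
{"fn": "step_arm", "kwargs": {
  "deltas": "0 0 0.002 0;0 0 0 0;0 0 0 0;0 0 0 0",
  "grip": 1
}}

```text
time: 3.8
eef_pos: [0.4973, 0.2593, 0.0975]
eef_rot: [1.0, 0.001, -0.002, -0.001]
force: [-19.1, 10.3, 10.8]
opening: 0.0207
```

Request:
{"fn": "step_arm", "kwargs": {
  "deltas": "-0.002 0 0 0;0 0 0 0;0 0 0 0"
}}

```text
time: 4.1
eef_pos: [0.4968, 0.2593, 0.0977]
eef_rot: [1.0, 0.001, -0.0, -0.001]
force: [-10.0, 7.5, 5.2]
opening: 0.0207
```

Request:
{"fn": "step_arm", "kwargs": {
  "deltas": "-0.002 0.0006 -0.0124 0;0 0.0018 -0.0122 0;0 0.0031 -0.012 0;0 0.0043 -0.0117 0;0 0 0 0"
}}

```text
time: 4.6
eef_pos: [0.4963, 0.2487, 0.1467]
eef_rot: [1.0, 0.001, 0.001, -0.001]
force: [-0.2, 8.7, -0.5]
opening: 0.0201
```

Request:
{"fn": "step_arm", "kwargs": {
  "deltas": "0 0.0056 -0.0111 0;0 0.0064 -0.0106 0;0 0.0076 -0.0098 0;0 0.0084 -0.0092 0;0 0 0 0"
}}

```text
time: 5.1
eef_pos: [0.4958, 0.2196, 0.1863]
eef_rot: [1.0, 0.001, 0.0, 0.0]
force: [-1.7, 2.6, -0.6]
opening: 0.0206
```

Request:
{"fn": "step_arm", "kwargs": {
  "deltas": "0 0.0094 -0.0081 0;0 0.01 -0.0072 0;-0.001 0.0108 -0.0062 0;0 0.0113 -0.0051 0;0 0 0 0"
}}

```text
time: 5.6
eef_pos: [0.495, 0.1778, 0.2126]
eef_rot: [1.0, 0.0, 0.0, 0.0]
force: [1.2, 1.8, 0.6]
opening: 0.0207
```

Request:
{"fn": "step_arm", "kwargs": {
  "deltas": "0 0.0118 -0.0038 0;0 0.0121 -0.0027 0;0 0.0124 -0.0015 0;-0.001 0.0124 -0.0002 0;0 0 0 0"
}}

```text
time: 6.1
eef_pos: [0.4942, 0.1291, 0.2207]
eef_rot: [1.0, 0.0, 0.0, 0.0]
force: [0.2, 1.2, 7.7]
opening: 0.0204
```

Request:
{"fn": "step_arm", "kwargs": {
  "deltas": "0 0.0124 0.001 0;0 0.0122 0.0021 0;0 0 0 0"
}}

```text
time: 6.4
eef_pos: [0.4938, 0.1043, 0.2175]
eef_rot: [1.0, 0.001, 0.0, 0.0]
force: [-3.4, -1.8, 13.2]
opening: 0.0207
```

Request:
{"fn": "step_arm", "kwargs": {
  "deltas": "0 0 0 0;0 0 0 0;0 0 -0.02 0;0 -0.02 -0.04 0;0 -0.02 -0.04 0",
  "grip": 0
}}

```text
time: 6.9
eef_pos: [0.4932, 0.1459, 0.3178]
eef_rot: [1.0, 0.001, -0.001, 0.0]
force: [0.7, 0.3, -1.0]
opening: 0.0426
```

Request:
{"fn": "step_arm", "kwargs": {
  "deltas": "0 -0.03 -0.01 0;0 -0.03 0 0;0 0 0 0;0 0 0 0;0 0 0 0"
}}

```text
time: 7.4
eef_pos: [0.4936, 0.2052, 0.3267]
eef_rot: [1.0, 0.001, -0.0, 0.0]
force: [-0.8, -0.5, -0.8]
opening: 0.0428
```

Run:
```python
from h import *
st()
f,K,C=shot('wrist'); save(f,'w3.png'); np.savez('w3.npz',f=f,K=K,C=C)
```

```text
t 7.4 tcp [0.4936 0.2052 0.3267] F [-0.8 -0.5 -0.8] open 0.0428
[[ 1.     0.002 -0.001]
 [ 0.002 -1.    -0.001]
 [-0.001  0.001 -1.   ]]
```

View pics/w3.png

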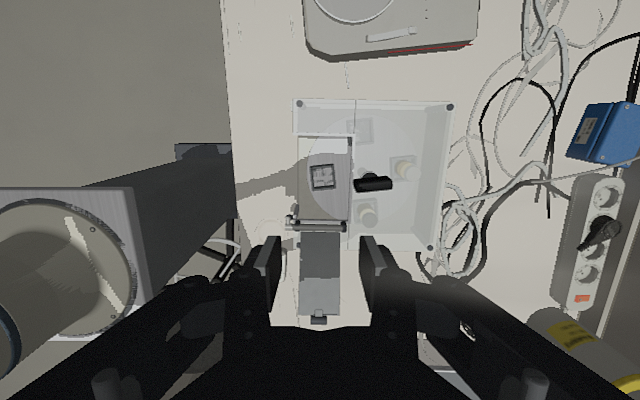

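The flap is open, with its barrel at (318,317). The front cup (323,177) and the left cup are empty, so there are two vials, at the rear (403,168) and right (366,210). Now I'll measure the rotor.

Run:
```python
from h import *
d=np.load('w3.npz');f,K,C=d['f'],d['K'],d['C']
a=np.array([.561,.195])
for n,u,v,z in [('cupF',323,177,.03),('cupL',362,129,.03),('capR',404,170,.074),('capr',366,210,.074),('postFL',301,105,.087),('postBL',450,107,.087),('postBR',430,247,.087)]:
    p=ray(K,C,u,v,z); print(n,np.round(p,3),np.hypot(*(p[:2]-a)).round(3),np.degrees(np.arctan2(*(p[:2]-a)[::-1])).round(1))
m=(f[150:205,345:400].max(2)<45).astype(np.uint8)
n,l,s,c=cv2.connectedComponentsWithStats(m); i=1+s[1:,4].argmax(); y,x=np.nonzero(l==i); print(s[i],c[i]); r=cv2.minAreaRect(np.c_[x+345,y+150].astype(np.float32)); print(r)
save(cv2.resize(f[90:240,290:460],None,fx=4,fy=4,interpolation=cv2.INTER_CUBIC),'w3c.png')
```

```text
cupF [0.499 0.188 0.03 ] 0.062 -173.6
cupL [0.559 0.263 0.03 ] 0.068 92.1
capR [0.615 0.207 0.074] 0.055 12.6
capr [0.563 0.147 0.074] 0.048 -87.4
postFL [0.469 0.294 0.087] 0.135 132.7
postBL [0.664 0.292 0.087] 0.142 43.4
postBR [0.66  0.093 0.087] 0.142 -46.0
[  9  23  38  19 513] [27.13255361 32.74853801]
((372.5, 182.0), (18.0, 37.0), 90.0)
```

View pics/w3c.png

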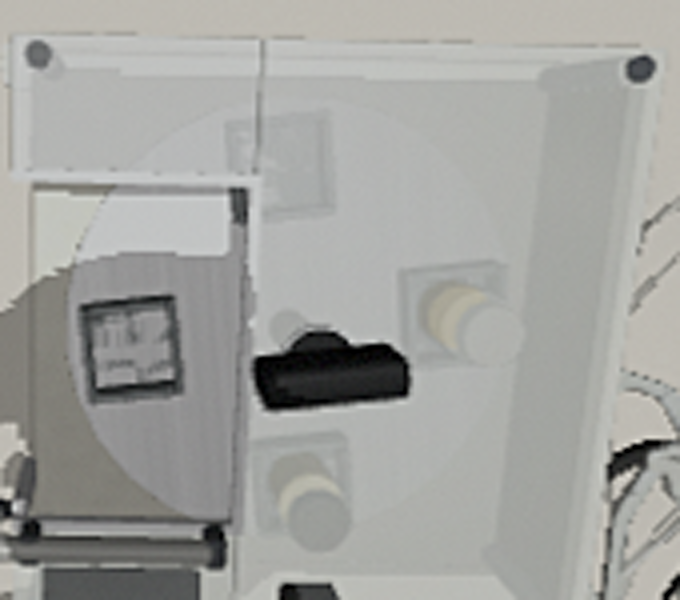

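Rotor angle is about +5.5° and the housing axis is (0.562, 0.194). I'll grip the knob at yaw 95.5° and turn it by −96.5°.

Request:
{"fn": "step_arm", "kwargs": {
  "deltas": "0.035 0.006 0.03 0;0.034 0.005 0.03 0;0 0 0.03 -0.139;0 0 0.03 -0.139;0 0 0 -0.139"
}}

```text
time: 7.95
eef_pos: [0.5609, 0.1933, 0.2028]
eef_rot: [0.978, 0.21, -0.003, 0.0]
force: [0.1, -0.0, 1.2]
opening: 0.0426
```

Request:
{"fn": "step_arm", "kwargs": {
  "deltas": "0 0 0 -0.139;0 0 0 -0.139;0 0 0 -0.139;0 0 0 -0.139;0 0 0 -0.139"
}}

```text
time: 8.45
eef_pos: [0.5628, 0.194, 0.2069]
eef_rot: [0.848, 0.531, -0.0, -0.0]
force: [-0.7, 0.1, -1.0]
opening: 0.0425
```

Request:
{"fn": "step_arm", "kwargs": {
  "deltas": "0 0 0 -0.139;0 0 0 -0.139;0 0 0 -0.139;0 0 0 -0.139;0 0 0 0"
}}

```text
time: 8.95
eef_pos: [0.5628, 0.1941, 0.207]
eef_rot: [0.671, 0.742, -0.0, -0.0]
force: [-0.9, 0.7, 0.1]
opening: 0.0428
```

Run:
```python
from h import *
st()
f,K,C=shot('wrist'); save(f,'w4.png'); np.savez('w4.npz',f=f,K=K,C=C)
print(proj(K,C,[.562,.194,.124]))
```

```text
t 8.95 tcp [0.5628 0.1941 0.207 ] F [-0.9  0.7  0.1] open 0.0428
[[-0.101  0.995 -0.   ]
 [ 0.995  0.101 -0.   ]
 [-0.    -0.    -1.   ]]
[320.85304612 204.35397758]
```

View pics/w4.png

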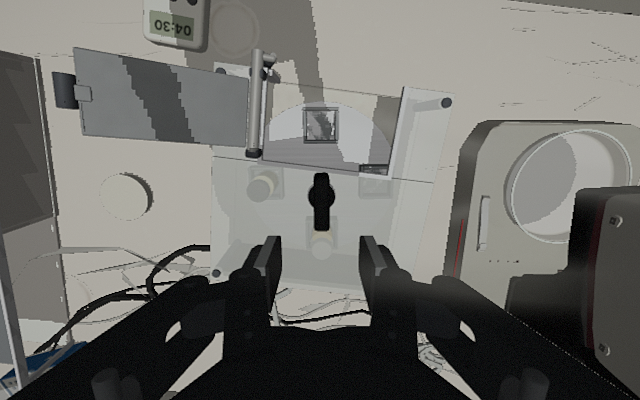

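The knob centre is at (321,202) against a projected (321,204), and it is aligned with the jaws. I'll descend and grip.

Request:
{"fn": "step_arm", "kwargs": {
  "deltas": "0 0 0.04 0;0 0 0.04 0;0 0 0.02 0;0 0 0.006 0;0 0 0 0"
}}

```text
time: 9.5
eef_pos: [0.5626, 0.1947, 0.1008]
eef_rot: [0.672, 0.74, -0.0, -0.0]
force: [-0.7, 0.3, -0.3]
opening: 0.0428
```

Request:
{"fn": "step_arm", "kwargs": {
  "deltas": "0 0 0 0;0 0 0 0;0 0 0 0;0 0 0 0",
  "grip": 1,
  "squeeze": 30
}}

```text
time: 9.9
eef_pos: [0.5635, 0.1954, 0.1025]
eef_rot: [0.671, 0.741, 0.001, 0.001]
force: [-0.9, 1.2, 5.4]
opening: 0.0134
```

Gripped. Turning −96.5° (twist +1.684, in 14 rows of 0.12).

Request:
{"fn": "step_arm", "kwargs": {
  "deltas": "0 0 0 0.12;0 0 0 0.12;0 0 0 0.12;0 0 0 0.12;0 0 0 0.12"
}}

```text
time: 10.4
eef_pos: [0.5634, 0.1947, 0.1025]
eef_rot: [0.862, 0.508, 0.001, 0.001]
force: [-1.5, -6.0, 8.0]
opening: 0.0135
```

Request:
{"fn": "step_arm", "kwargs": {
  "deltas": "0 0 0 0.12;0 0 0 0.12;0 0 0 0.12;0 0 0 0.12;0 0 0 0.12"
}}

```text
time: 10.9
eef_pos: [0.5629, 0.1942, 0.1025]
eef_rot: [0.973, 0.23, 0.0, 0.001]
force: [-4.1, -10.4, 11.0]
opening: 0.0136
```

Request:
{"fn": "step_arm", "kwargs": {
  "deltas": "0 0 0 0.12;0 0 0 0.12;0 0 0 0.12;0 0 0 0.124;0 0 0 0"
}}

```text
time: 11.4
eef_pos: [0.5623, 0.194, 0.1025]
eef_rot: [1.0, -0.01, -0.0, 0.001]
force: [-7.0, -10.2, 13.5]
opening: 0.0135
```

Request:
{"fn": "step_arm", "kwargs": {
  "deltas": "0 0 0 0;0 0 0 0;0 0 0 0;0 0 -0.04 0;0 0 -0.04 0",
  "grip": 0
}}

```text
time: 11.9
eef_pos: [0.5621, 0.1949, 0.1814]
eef_rot: [1.0, -0.007, -0.001, 0.0]
force: [0.3, 0.8, 0.3]
opening: 0.0429
```

Request:
{"fn": "step_arm", "kwargs": {
  "deltas": "-0.035 -0.0 -0.04 0;-0.034 0 -0.03 0;0 0 0 0;0 0 0 0"
}}

```text
time: 12.3
eef_pos: [0.4959, 0.1962, 0.2496]
eef_rot: [1.0, -0.007, 0.001, -0.0]
force: [-0.6, -0.7, -0.5]
opening: 0.0425
```

Run:
```python
from h import *
st()
f,K,C=shot('wrist'); save(f,'w5.png'); np.savez('w5.npz',f=f,K=K,C=C)
print(proj(K,C,[.497,.195,.074]),proj(K,C,[.497,.195,.032]))
```

```text
t 12.3 tcp [0.4959 0.1962 0.2496] F [-0.6 -0.7 -0.5] open 0.0425
[[ 1.    -0.013  0.002]
 [-0.013 -1.     0.001]
 [ 0.002 -0.001 -1.   ]]
[319.78096867 183.39456574] [319.73503778 176.64646165]
```

View pics/w5.png

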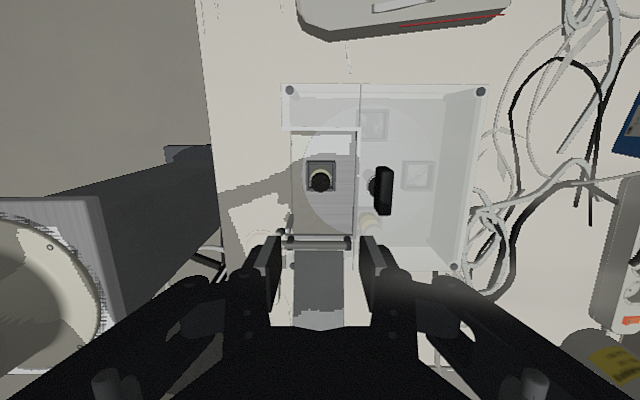

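The cap is at (320,182) against a projected (320,183), so the vial is at (0.497, 0.195). I'll pick it.

Request:
{"fn": "step_arm", "kwargs": {
  "deltas": "0 0.001 0.04 0;0 0 0.04 0;0 0 0.04 0;0 0 0.04 0;0 0 0 0",
  "grip": 0.1
}}

```text
time: 12.85
eef_pos: [0.4932, 0.1939, 0.0836]
eef_rot: [1.0, -0.007, -0.004, 0.001]
force: [0.4, 0.7, 0.8]
opening: 0.0385
```

Request:
{"fn": "step_arm", "kwargs": {
  "deltas": "0 0 0.02 0;0 0 0.02 0;0 0 0.005 0;0 0 0 0"
}}

```text
time: 13.25
eef_pos: [0.4939, 0.1945, 0.0434]
eef_rot: [1.0, -0.007, -0.003, 0.001]
force: [-12.0, -0.1, 0.2]
opening: 0.0383
```

Request:
{"fn": "step_arm", "kwargs": {
  "deltas": "0 0 0 0;0 0 0 0;0 0 0 0;0 0 0 0",
  "grip": 1,
  "squeeze": 40
}}

```text
time: 13.65
eef_pos: [0.4965, 0.195, 0.0443]
eef_rot: [1.0, -0.007, 0.001, -0.0]
force: [-1.2, -0.4, 6.3]
opening: 0.0253
```

Run:
```python
from h import *
d=np.load('top0.npz');f,K,C=d['f'],d['K'],d['C']
for n,u,v,z in [('rib',502,88,.095),('BL',444,262,.072),('BR',557,264,.072),('covL',448,101,.078),('covR',553,103,.078),('inL',455,256,.006),('inR',545,256,.006)]:
  print(n,np.round(ray(K,C,190+u/3,140+v/3,z),3))
```

```text
rib [ 0.636 -0.205  0.095]
BL [ 0.452 -0.138  0.072]
BR [ 0.447 -0.259  0.072]
covL [ 0.627 -0.147  0.078]
covR [ 0.622 -0.261  0.078]
inL [ 0.465 -0.153  0.006]
inR [ 0.463 -0.254  0.006]
```

Request:
{"fn": "step_arm", "kwargs": {
  "deltas": "0 0 -0.02 0;0 0 -0.03 0;0 0 -0.05 0;0 0 -0.05 0;0 0 -0.05 0"
}}

```text
time: 14.15
eef_pos: [0.4957, 0.1948, 0.2462]
eef_rot: [1.0, -0.007, 0.0, -0.0]
force: [0.7, 0.0, -0.6]
opening: 0.025
```

Request:
{"fn": "step_arm", "kwargs": {
  "deltas": "0 0 -0.02 0;0 0.02 0 0;0 0.03 0 0;0 0.04 0 0;0 0.04 0 0"
}}

```text
time: 14.65
eef_pos: [0.494, 0.0638, 0.2641]
eef_rot: [1.0, -0.007, 0.0, 0.0]
force: [0.9, -0.6, -1.0]
opening: 0.025
```

Request:
{"fn": "step_arm", "kwargs": {
  "deltas": "0.003 0.04 0 0;0.003 0.04 0 0;0.003 0.04 0 0;0.002 0.04 0 0;0 0.04 0 0"
}}

```text
time: 15.15
eef_pos: [0.5023, -0.1371, 0.2642]
eef_rot: [1.0, -0.007, 0.0, 0.0]
force: [0.8, -0.1, -0.3]
opening: 0.0251
```

Request:
{"fn": "step_arm", "kwargs": {
  "deltas": "0 0.03 0 0;0 0 0.03 0;0 0 0.03 0;0 0 0.03 0;0 0 0 0"
}}

```text
time: 15.65
eef_pos: [0.5001, -0.1646, 0.1711]
eef_rot: [1.0, -0.007, -0.002, -0.001]
force: [-0.7, -0.2, 0.2]
opening: 0.025
```

Request:
{"fn": "step_arm", "kwargs": {
  "deltas": "0 0.003 0.03 0;0 0 0.03 0;0 0 0.03 0;0 0 0.03 0;0 0 0.01 0"
}}

```text
time: 16.15
eef_pos: [0.5017, -0.1682, 0.0429]
eef_rot: [1.0, -0.007, -0.001, -0.0]
force: [0.5, -0.1, 0.5]
opening: 0.0255
```

Request:
{"fn": "step_arm", "kwargs": {
  "deltas": "0 0 0 0;0 0 0 0"
}}

```text
time: 16.35
eef_pos: [0.5027, -0.1686, 0.0452]
eef_rot: [1.0, -0.007, 0.001, 0.0]
force: [0.1, -0.7, -0.4]
opening: 0.0254
```

Request:
{"fn": "step_arm", "kwargs": {
  "deltas": "0 0 0.005 0;0 0 0 0;0 0 0 0"
}}

```text
time: 16.65
eef_pos: [0.5019, -0.1683, 0.0392]
eef_rot: [1.0, -0.007, 0.0, 0.0]
force: [-0.7, 0.4, -0.2]
opening: 0.0254
```

Request:
{"fn": "step_arm", "kwargs": {
  "deltas": "0 0 0 0;0 0 0 0;0 0 0 0;0 0 -0.03 0;0 0 -0.04 0",
  "grip": 0
}}

```text
time: 17.15
eef_pos: [0.5006, -0.1677, 0.1082]
eef_rot: [1.0, -0.007, -0.002, -0.001]
force: [1.5, 0.2, 0.8]
opening: 0.0429
```

Request:
{"fn": "step_arm", "kwargs": {
  "deltas": "0 0.0 -0.05 0;0 0 -0.05 0;0 0 -0.04 0;0 0.05 0 0;0 0.05 0 0"
}}

```text
time: 17.65
eef_pos: [0.5009, -0.2689, 0.2506]
eef_rot: [1.0, -0.006, 0.001, 0.001]
force: [1.6, -0.4, -1.1]
opening: 0.0429
```

Run:
```python
from h import *
st()
f,K,C=shot('wrist'); save(f,'w6.png'); np.savez('w6.npz',f=f,K=K,C=C)
```

```text
t 17.65 tcp [ 0.5009 -0.2689  0.2506] F [ 1.6 -0.4 -1.1] open 0.0429
[[ 1.    -0.011  0.003]
 [-0.011 -1.    -0.002]
 [ 0.003  0.002 -1.   ]]
```

View pics/w6.png

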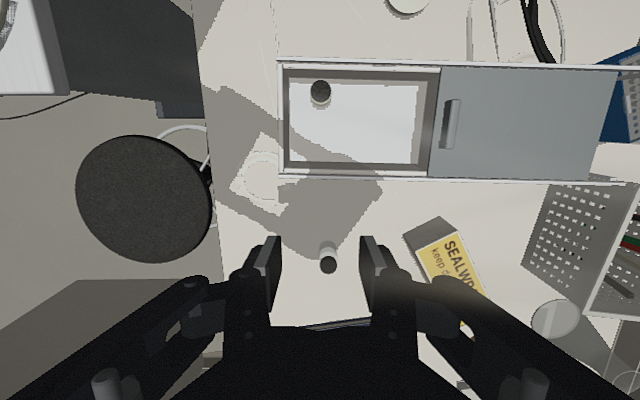

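Vial 1 stands in the box at (320,92), the stray's cap is at (328,266), and the rib is at (452,124).

Run:
```python
from h import *
d=np.load('w6.npz');f,K,C=d['f'],d['K'],d['C']
for n,u,v,z in [('stray',328,266,.059),('vial',320,91,.065),('rib',453,124,.095),('boxFLouter',278,62,.075),('boxFRouter',278,176,.075),('film',404,236,.06),('film',437,215,.06)]:
  print(n,np.round(ray(K,C,u,v,z),3))
```

```text
stray [ 0.512 -0.387  0.059]
vial [ 0.503 -0.168  0.065]
rib [ 0.641 -0.205  0.095]
boxFLouter [ 0.46  -0.141  0.075]
boxFRouter [ 0.454 -0.261  0.075]
film [ 0.61  -0.345  0.06 ]
film [ 0.65  -0.316  0.06 ]
```

Request:
{"fn": "step_arm", "kwargs": {
  "deltas": "0.004 0.04 0 0;0.004 0.04 0.04 0;0.002 0.037 0.04 0;0 0 0.04 0;0 0 0 0"
}}

```text
time: 18.2
eef_pos: [0.5055, -0.3761, 0.1317]
eef_rot: [1.0, -0.008, -0.003, -0.003]
force: [-0.5, 0.1, 0.1]
opening: 0.0428
```

Run:
```python
from h import *
st()
f,K,C=shot('wrist'); np.savez('w7.npz',f=f,K=K,C=C)
print(proj(K,C,[.511,-.386,.059]))
m=(f[150:260,270:370].max(2)<50).astype(np.uint8)
n,l,s,c=cv2.connectedComponentsWithStats(m)
for i in range(1,n):
  if s[i,4]>60: u,v=c[i]+[270,150]; print(s[i]+[270,150,0,0,0],c[i]+[270,150],np.round(ray(K,C,u,v,.057),3))
```

```text
t 18.2 tcp [ 0.5055 -0.3761  0.1317] F [-0.5  0.1  0.1] open 0.0428
[[ 1.    -0.015 -0.007]
 [-0.015 -1.     0.006]
 [-0.007 -0.006 -1.   ]]
[326.30199595 220.57466353]
[315 207  26  28 587] [327.40545145 220.89097104] [ 0.512 -0.387  0.057]
[270 236  12  24 210] [276.06190476 249.43333333] [ 0.468 -0.412  0.057]
[359 236  11  24 196] [363.50510204 249.6122449 ] [ 0.543 -0.413  0.057]
```

Request:
{"fn": "step_arm", "kwargs": {
  "deltas": "0.006 0.011 0.01 0;0 0 0.04 0;0 0 0.03 0;0 0 0.014 0;0 0 0 0"
}}

```text
time: 18.75
eef_pos: [0.5142, -0.3885, 0.0425]
eef_rot: [1.0, -0.007, -0.0, -0.0]
force: [-0.2, 0.2, 0.5]
opening: 0.0426
```

Request:
{"fn": "step_arm", "kwargs": {
  "deltas": "0 0 0 0;0 0 0 0;0 0 0 0;0 0 0 0",
  "grip": 1
}}

```text
time: 19.15
eef_pos: [0.515, -0.3894, 0.0446]
eef_rot: [1.0, -0.007, 0.001, 0.001]
force: [0.1, 0.6, 9.1]
opening: 0.0217
```

The fingers are on the cap only, so I'll reopen and go 14 mm lower.

Request:
{"fn": "step_arm", "kwargs": {
  "deltas": "0 0 0 0;0 0 0 0;0 0 0.014 0;0 0 0 0;0 0 0 0",
  "grip": 0
}}

```text
time: 19.65
eef_pos: [0.5136, -0.3883, 0.028]
eef_rot: [1.0, -0.007, -0.001, -0.0]
force: [0.1, 0.3, 1.2]
opening: 0.043
```

Request:
{"fn": "step_arm", "kwargs": {
  "deltas": "0 0 0 0;0 0 0 0;0 0 0 0;0 0 0 0",
  "grip": 1
}}

```text
time: 20.05
eef_pos: [0.5141, -0.3887, 0.0289]
eef_rot: [1.0, -0.007, 0.0, 0.0]
force: [-0.7, 0.4, 0.5]
opening: 0.0254
```

Request:
{"fn": "step_arm", "kwargs": {
  "deltas": "0 0 -0.02 0;0 0 -0.04 0;0 0 -0.05 0;0 0 -0.05 0;-0.003 -0.03 0 0"
}}

```text
time: 20.55
eef_pos: [0.5143, -0.363, 0.1958]
eef_rot: [1.0, -0.008, 0.005, 0.004]
force: [2.5, -1.0, -1.5]
opening: 0.0253
```

Request:
{"fn": "step_arm", "kwargs": {
  "deltas": "-0.004 -0.04 0 0;-0.004 -0.04 0 0;0 -0.04 0 0;0 -0.005 0 0;0 0 0 0"
}}

```text
time: 21.05
eef_pos: [0.5053, -0.2325, 0.189]
eef_rot: [1.0, -0.006, 0.0, 0.0]
force: [-0.1, -0.6, -0.7]
opening: 0.0252
```

Request:
{"fn": "step_arm", "kwargs": {
  "deltas": "0 0 0.04 0;0 0 0.04 0;0 0 0.03 0;0 0 0.02 0;0 0 0 0"
}}

```text
time: 21.55
eef_pos: [0.504, -0.234, 0.0563]
eef_rot: [1.0, -0.007, -0.002, -0.001]
force: [0.5, -0.3, 0.8]
opening: 0.0254
```

Request:
{"fn": "step_arm", "kwargs": {
  "deltas": "0 0 0.018 0;0 0 0 0;0 0 0 0"
}}

```text
time: 21.85
eef_pos: [0.5056, -0.2342, 0.0417]
eef_rot: [1.0, -0.007, 0.0, 0.0]
force: [0.3, 0.6, 0.2]
opening: 0.025
```

Request:
{"fn": "step_arm", "kwargs": {
  "deltas": "0 0 0 0;0 0 0 0;0 0 0 0;0 0 -0.03 0;0 0 -0.04 0",
  "grip": 0
}}

```text
time: 22.35
eef_pos: [0.5041, -0.2329, 0.1105]
eef_rot: [1.0, -0.007, -0.002, -0.001]
force: [0.3, -1.2, 0.9]
opening: 0.0427
```

Request:
{"fn": "step_arm", "kwargs": {
  "deltas": "0 0 -0.05 0;0 0 -0.05 0;0 0 -0.05 0;0 -0.03 0 0;0.005 -0.04 0 0"
}}

```text
time: 22.85
eef_pos: [0.5115, -0.1641, 0.2628]
eef_rot: [1.0, -0.008, 0.002, 0.001]
force: [1.0, 1.0, -0.7]
opening: 0.0427
```

Run:
```python
from h import *
st()
f,K,C=shot('wrist'); np.savez('w8.npz',f=f,K=K,C=C); f2,K2,C2=shot('top')
save(np.vstack([f[:250,200:600],cv2.resize(f2[150:250,190:450],(400,154))]),'w8.png')
```

```text
t 22.85 tcp [ 0.5115 -0.1641  0.2628] F [ 1.   1.  -0.7] open 0.0427
[[ 1.    -0.016  0.003]
 [-0.016 -1.    -0.002]
 [ 0.003  0.002 -1.   ]]
```

View pics/w8.png

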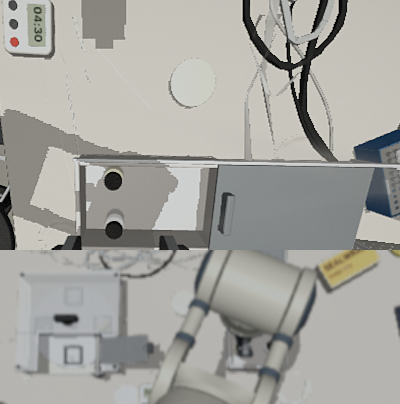

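Both vials stand in the box. Now back to the knob for the second turn.

Request:
{"fn": "step_arm", "kwargs": {
  "deltas": "0.006 -0.04 0 0;0.006 -0.04 0 0;0.006 -0.04 0 0;0.006 -0.04 0 0;0.006 -0.04 0 0"
}}

```text
time: 23.45
eef_pos: [0.5439, 0.0374, 0.261]
eef_rot: [1.0, -0.007, 0.0, 0.0]
force: [0.5, -0.1, -0.1]
opening: 0.0425
```

Request:
{"fn": "step_arm", "kwargs": {
  "deltas": "0.006 -0.04 0 0;0.006 -0.04 0 0;0.006 -0.04 0 0;0.003 -0.038 0 0;0 0 0 0"
}}

```text
time: 23.95
eef_pos: [0.5672, 0.1975, 0.2607]
eef_rot: [1.0, -0.005, 0.0, -0.0]
force: [0.1, -1.1, -0.5]
opening: 0.0429
```

Run:
```python
from h import *
st()
f,K,C=shot('wrist'); np.savez('w9.npz',f=f,K=K,C=C)
print(proj(K,C,[.562,.194,.124]))
m=(f[130:230,290:350].max(2)<45).astype(np.uint8)
n,l,s,c=cv2.connectedComponentsWithStats(m)
for i in range(1,n):
  if s[i,4]>60:
    y,x=np.nonzero(l==i); print(s[i],c[i]+[290,130],cv2.minAreaRect(np.c_[x+290,y+130].astype(np.float32)))
```

```text
t 23.95 tcp [0.5672 0.1975 0.2607] F [ 0.1 -1.1 -0.5] open 0.0429
[[ 1.    -0.011  0.   ]
 [-0.011 -1.     0.001]
 [ 0.    -0.001 -1.   ]]
[314.09903612 193.65456613]
[ 15  37  22  47 687] [315.43813683 189.38427948] ((315.5, 190.0), (46.0, 21.0), 90.0)
```

Request:
{"fn": "step_arm", "kwargs": {
  "deltas": "-0.0045 0.0035 0.03 0;0 0 0.04 0;0 0 0.04 0;0 0 0.03 0;0 0 0.02 0"
}}

```text
time: 24.5
eef_pos: [0.5617, 0.1888, 0.0987]
eef_rot: [1.0, -0.007, -0.001, 0.0]
force: [0.0, -0.0, 0.4]
opening: 0.0428
```

Request:
{"fn": "step_arm", "kwargs": {
  "deltas": "0 0 0 0;0 0 0 0;0 0 0 0;0 0 0 0;0 0 0 0",
  "grip": 1,
  "squeeze": 30
}}

```text
time: 25.0
eef_pos: [0.5622, 0.1895, 0.1015]
eef_rot: [1.0, -0.007, -0.0, 0.0]
force: [-3.9, -6.0, -7.4]
opening: 0.0135
```

Request:
{"fn": "step_arm", "kwargs": {
  "deltas": "0 0 0 0;0 0 0 0;0 -0.0045 0 0;0 0 0 0",
  "grip": 0.3
}}

```text
time: 25.4
eef_pos: [0.5631, 0.1954, 0.1013]
eef_rot: [1.0, -0.007, 0.001, -0.0]
force: [-0.1, -0.0, 0.2]
opening: 0.0301
```

Request:
{"fn": "step_arm", "kwargs": {
  "deltas": "0 0 0 0;0 0 0 0;0 0 0 0;0 0 0 0",
  "grip": 1
}}

```text
time: 25.8
eef_pos: [0.5623, 0.195, 0.1011]
eef_rot: [1.0, -0.007, -0.0, -0.0]
force: [-4.5, 1.4, 7.9]
opening: 0.0136
```

Request:
{"fn": "step_arm", "kwargs": {
  "deltas": "0 0 0 0.12;0 0 0 0.12;0 0 0 0.12;0 0 0 0.12;0 0 0 0.12"
}}

```text
time: 26.3
eef_pos: [0.5621, 0.195, 0.1011]
eef_rot: [0.953, -0.304, -0.0, -0.0]
force: [-6.5, 2.3, 7.0]
opening: 0.0133
```

Request:
{"fn": "step_arm", "kwargs": {
  "deltas": "0 0 0 0.12;0 0 0 0.12;0 0 0 0.12;0 0 0 0.12;0 0 0 0.12"
}}

```text
time: 26.8
eef_pos: [0.5621, 0.1951, 0.1011]
eef_rot: [0.82, -0.572, -0.0, 0.0]
force: [-6.3, 3.2, 8.1]
opening: 0.0137
```

Request:
{"fn": "step_arm", "kwargs": {
  "deltas": "0 0 0 0.12;0 0 0 0.12;0 0 0 0.12;0 0 0 0.01;0 0 0 0"
}}

```text
time: 27.3
eef_pos: [0.562, 0.1952, 0.101]
eef_rot: [-0.702, 0.712, 0.001, -0.0]
force: [-6.3, 4.2, 8.3]
opening: 0.0134
```

Request:
{"fn": "step_arm", "kwargs": {
  "deltas": "0 0 0 0;0 0 0 0;0 0 0 0;0 0 -0.04 0;0 0 -0.04 0",
  "grip": 0
}}

```text
time: 27.8
eef_pos: [0.562, 0.1945, 0.1809]
eef_rot: [-0.702, 0.712, 0.001, -0.001]
force: [1.4, 0.2, 0.3]
opening: 0.0427
```

Request:
{"fn": "step_arm", "kwargs": {
  "deltas": "0 0.035 0 0;0 0.033 0 0;0 0 0 0;0 0 0 0"
}}

```text
time: 28.2
eef_pos: [0.4945, 0.1957, 0.181]
eef_rot: [-0.703, 0.712, -0.0, 0.0]
force: [0.0, 0.1, -0.1]
opening: 0.0426
```

Run:
```python
from h import *
st()
f,K,C=shot('wrist'); np.savez('w10.npz',f=f,K=K,C=C); save(f,'w10.png')
print(proj(K,C,[.497,.195,.074]))
```

```text
t 28.2 tcp [0.4945 0.1957 0.181 ] F [ 0.   0.1 -0.1] open 0.0426
[[-0.013 -1.     0.   ]
 [-1.     0.013  0.   ]
 [-0.    -0.    -1.   ]]
[319.64966354 196.73059369]
```

View pics/w10.png

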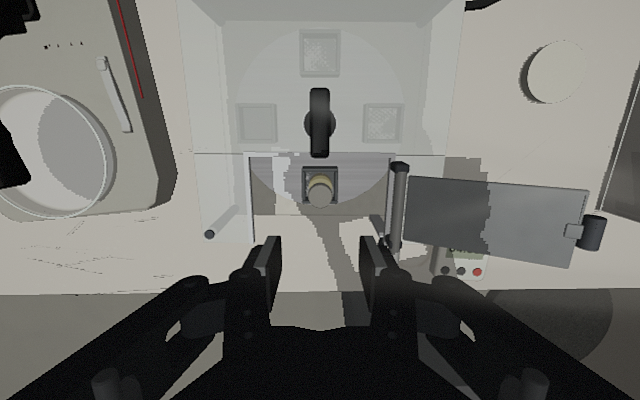

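The cap is at (320,193), about 3 mm from prediction and within the jaws' width. The knob is close to the gripper body, so I'll stay slightly forward and grip high on the glass.

Request:
{"fn": "step_arm", "kwargs": {
  "deltas": "0 0.0 0.04 0;0 0 0.04 0;0 0 0.03 0;0 0 0.02 0;0 0 0 0",
  "grip": 0.05
}}

```text
time: 28.75
eef_pos: [0.4942, 0.1952, 0.0482]
eef_rot: [-0.702, 0.712, 0.001, -0.002]
force: [-0.2, 0.2, -0.3]
opening: 0.0404
```

Request:
{"fn": "step_arm", "kwargs": {
  "deltas": "0 0 0 0;0 0 0 0"
}}

```text
time: 28.95
eef_pos: [0.4958, 0.1958, 0.0518]
eef_rot: [-0.702, 0.712, -0.0, 0.001]
force: [-0.4, -0.3, 1.0]
opening: 0.0405
```

Request:
{"fn": "step_arm", "kwargs": {
  "deltas": "0 0.002 0.003 0;0 0 0 0;0 0 0 0;0 0 0 0;0 0 0 0",
  "grip": 1,
  "squeeze": 40
}}

```text
time: 29.45
eef_pos: [0.4939, 0.196, 0.0491]
eef_rot: [-0.702, 0.712, -0.001, 0.001]
force: [1.0, 0.6, 10.7]
opening: 0.0248
```

Request:
{"fn": "step_arm", "kwargs": {
  "deltas": "0 0 -0.02 0;0 0 -0.03 0;0 0 -0.05 0;0 0 -0.05 0;0 0 -0.05 0"
}}

```text
time: 29.95
eef_pos: [0.4922, 0.1956, 0.2504]
eef_rot: [-0.702, 0.712, -0.0, 0.0]
force: [1.2, -0.3, -0.3]
opening: 0.0242
```

Request:
{"fn": "step_arm", "kwargs": {
  "deltas": "0.02 -0.005 0 0;0.03 -0.005 0 0;0.04 -0.005 0 0;0.04 -0.005 0 0;0.04 -0.005 0 0"
}}

```text
time: 30.45
eef_pos: [0.5153, 0.024, 0.2484]
eef_rot: [-0.703, 0.712, -0.0, 0.0]
force: [1.1, 0.5, -0.0]
opening: 0.0246
```

Request:
{"fn": "step_arm", "kwargs": {
  "deltas": "0.04 -0.007 0 0;0.04 -0.007 0 0;0.04 -0.007 0 0;0.04 -0.007 0 0;0.04 -0.007 0 0"
}}

```text
time: 30.95
eef_pos: [0.5477, -0.1767, 0.2484]
eef_rot: [-0.702, 0.712, -0.0, 0.0]
force: [1.2, 0.3, -0.7]
opening: 0.0246
```

Request:
{"fn": "step_arm", "kwargs": {
  "deltas": "0.029 -0.007 0 0;0 0 0 0;0 0 0.03 0;0 0 0.03 0;0 0 0 0"
}}

```text
time: 31.45
eef_pos: [0.5524, -0.2027, 0.185]
eef_rot: [-0.702, 0.712, 0.003, -0.001]
force: [0.2, 0.4, -0.3]
opening: 0.0245
```

Request:
{"fn": "step_arm", "kwargs": {
  "deltas": "0 0 0.04 0;0 0 0.04 0;0 0 0.04 0;0 0 0.02 0;0 0 0 0"
}}

```text
time: 31.95
eef_pos: [0.5537, -0.2033, 0.0469]
eef_rot: [-0.703, 0.712, 0.001, -0.0]
force: [-0.1, -1.0, 0.5]
opening: 0.0249
```

Request:
{"fn": "step_arm", "kwargs": {
  "deltas": "0 0 0 0;0 0 0 0"
}}

```text
time: 32.15
eef_pos: [0.5556, -0.2046, 0.0498]
eef_rot: [-0.702, 0.712, -0.001, 0.0]
force: [-0.1, -0.6, 0.1]
opening: 0.0245
```

Request:
{"fn": "step_arm", "kwargs": {
  "deltas": "0 0 0.007 0;0 0 0 0;0 0 0 0"
}}

```text
time: 32.45
eef_pos: [0.5545, -0.2042, 0.041]
eef_rot: [-0.702, 0.712, -0.0, 0.0]
force: [0.1, -0.1, 0.5]
opening: 0.0247
```

Request:
{"fn": "step_arm", "kwargs": {
  "deltas": "0 0 0 0;0 0 0 0;0 0 0 0;0 0 -0.03 0;0 0 -0.04 0",
  "grip": 0
}}

```text
time: 32.95
eef_pos: [0.5533, -0.2036, 0.11]
eef_rot: [-0.702, 0.712, 0.002, -0.001]
force: [0.1, -1.2, 0.5]
opening: 0.0428
```

Request:
{"fn": "step_arm", "kwargs": {
  "deltas": "0 0 -0.05 0;0 0.0 -0.05 0;0 0 -0.03 0;0 -0.03 0 0;0 0 0 0"
}}

```text
time: 33.45
eef_pos: [0.5871, -0.2048, 0.2421]
eef_rot: [-0.703, 0.712, -0.002, 0.001]
force: [-1.0, 0.0, 0.0]
opening: 0.0428
```

Run:
```python
from h import *
st()
f,K,C=shot('wrist'); np.savez('w11.npz',f=f,K=K,C=C); save(f,'w11.png')
print(proj(K,C,[.636,-.205,.095]),proj(K,C,[.559,-.203,.065]))
```

```text
t 33.45 tcp [ 0.5871 -0.2048  0.2421] F [-1.  0.  0.] open 0.0428
[[-0.013 -1.     0.004]
 [-1.     0.013 -0.001]
 [ 0.001 -0.004 -1.   ]]
[318.4559521  143.33356023] [317.75564634 206.68320295]
```

View pics/w11.png

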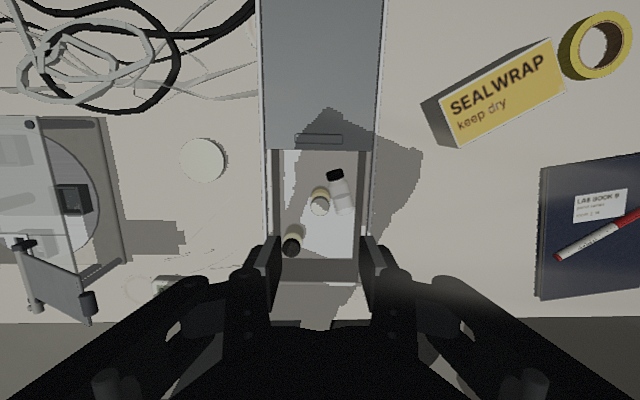

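All three vials are in the box. One is lying at (338,190) and two are standing at (320,200) and (292,245). The rib is at (319,139), so x≈0.640. I'll close the gripper, go behind the rib and push the cover shut.

Request:
{"fn": "step_arm", "kwargs": {
  "deltas": "0 -0.04 0 0;0 -0.045 0 0;0 0 0.04 0;0 0 0.04 0;0 0 0.03 0",
  "grip": 1
}}

```text
time: 34.0
eef_pos: [0.668, -0.2052, 0.1276]
eef_rot: [-0.702, 0.712, 0.002, -0.001]
force: [-1.1, -0.3, -0.1]
opening: -0.0001
```

Request:
{"fn": "step_arm", "kwargs": {
  "deltas": "0 0 0.03 0;0 0 0.01 0;0 0 0 0;0 0 0 0"
}}

```text
time: 34.4
eef_pos: [0.6699, -0.206, 0.092]
eef_rot: [-0.702, 0.712, -0.001, 0.0]
force: [0.8, -0.9, -0.4]
opening: -0.0001
```

Request:
{"fn": "step_arm", "kwargs": {
  "deltas": "0 0 0.006 0;0 0 0 0;0 0.01 0 0;0 0.015 0 0;0 0.015 0 0"
}}

```text
time: 34.9
eef_pos: [0.6287, -0.2051, 0.0852]
eef_rot: [-0.702, 0.712, -0.0, 0.0]
force: [2.5, 1.3, 0.5]
opening: -0.0001
```

Request:
{"fn": "step_arm", "kwargs": {
  "deltas": "0 0.02 0 0;0 0.02 0 0;0 0.02 0 0;0 0.02 0 0;0 0 0 0"
}}

```text
time: 35.4
eef_pos: [0.5467, -0.2037, 0.0852]
eef_rot: [-0.702, 0.712, 0.001, -0.0]
force: [-0.5, -0.4, -0.8]
opening: 0.0
```

Request:
{"fn": "step_arm", "kwargs": {
  "deltas": "0 0.02 0 0;0 0.02 0 0;0 0.01 0 0;0 0.005 0 0;0 0 0 0"
}}

```text
time: 35.9
eef_pos: [0.4945, -0.2035, 0.0849]
eef_rot: [-0.702, 0.712, -0.0, 0.0]
force: [-0.5, -0.4, -0.0]
opening: -0.0
```

Request:
{"fn": "step_arm", "kwargs": {
  "deltas": "0 0.003 0 0;0 0.002 0 0;0 0 0 0"
}}

```text
time: 36.2
eef_pos: [0.4896, -0.2033, 0.0847]
eef_rot: [-0.702, 0.712, -0.0, -0.0]
force: [1.1, 0.2, 0.0]
opening: 0.0003
```

Request:
{"fn": "step_arm", "kwargs": {
  "deltas": "0 0.003 0 0;0 0.002 0 0;0 0 0 0"
}}

```text
time: 36.5
eef_pos: [0.4857, -0.2034, 0.0849]
eef_rot: [-0.702, 0.712, -0.001, 0.001]
force: [10.1, 3.1, -4.6]
opening: 0.0001
```

Request:
{"fn": "step_arm", "kwargs": {
  "deltas": "0 0.002 0 0;0 0 0 0"
}}

```text
time: 36.7
eef_pos: [0.4856, -0.2036, 0.0852]
eef_rot: [-0.702, 0.712, -0.003, 0.002]
force: [20.7, 7.6, -10.2]
opening: -0.0
```

Request:
{"fn": "step_arm", "kwargs": {
  "deltas": "0 -0.01 0 0;0 0 -0.04 0;0 0 -0.05 0;0 0 -0.05 0;0 0 -0.04 0"
}}

```text
time: 37.2
eef_pos: [0.4924, -0.2033, 0.2676]
eef_rot: [-0.702, 0.712, -0.001, 0.0]
force: [0.7, -0.1, -0.2]
opening: -0.0003
```

Request:
{"fn": "step_arm", "kwargs": {
  "deltas": "0 -0.03 0 0;0 0 0 0"
}}

```text
time: 37.4
eef_pos: [0.525, -0.2041, 0.2662]
eef_rot: [-0.703, 0.712, -0.002, 0.001]
force: [0.5, -0.8, -1.2]
opening: 0.0002
```

Run:
```python
from h import *
st()
f,K,C=shot('wrist'); np.savez('w12.npz',f=f,K=K,C=C); f2,K2,C2=shot('scene'); np.savez('s12.npz',f=f2,K=K2,C=C2)
save(np.vstack([f[100:300,150:550],f2[120:300,160:560]]),'w12.png')
```

```text
t 37.4 tcp [ 0.525  -0.2041  0.2662] F [ 0.5 -0.8 -1.2] open 0.0002
[[-0.013 -1.     0.003]
 [-1.     0.013 -0.002]
 [ 0.002 -0.003 -1.   ]]
```

View pics/w12.png

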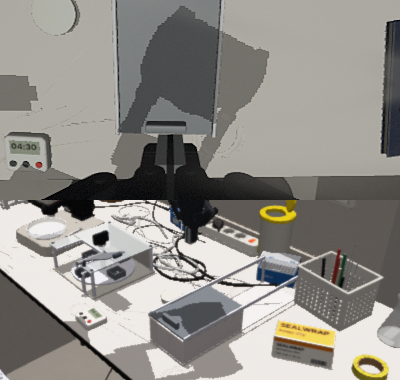

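The cover is shut against its stop: 20 N reaction with no travel. Now I'll locate the open flap's barrel across two views before closing it.

Run:
```python
from h import *
A=[];b=[]
for n,u,v in [('w10.npz',593,233),('w11.npz',87,303),('w3.npz',318,317)]:
    d=np.load(n);K,C=d['K'],d['C']; print(np.round(ray(K,C,u,v,.155),3))
    r=C[:3,:3]@np.linalg.solve(K,[u,v,1.]);r/=np.linalg.norm(r);P=np.eye(3)-np.outer(r,r);A.append(P);b.append(P@C[:3,3])
print(np.linalg.lstsq(np.vstack(A),np.hstack(b),rcond=None)[0])
```

```text
[0.492 0.016 0.155]
[0.493 0.019 0.155]
[0.492 0.023 0.155]
[0.49234128 0.01925484 0.15468254]
```

Request:
{"fn": "step_arm", "kwargs": {
  "deltas": "-0.04 0.009 0 0;-0.04 0.009 0 0;-0.04 0.009 0 0;-0.04 0.008 0 0;-0.022 0 0 0"
}}

```text
time: 38.0
eef_pos: [0.4875, -0.0189, 0.2642]
eef_rot: [-0.703, 0.711, 0.001, -0.001]
force: [-0.3, -1.3, 0.1]
opening: 0.0003
```

Request:
{"fn": "step_arm", "kwargs": {
  "deltas": "0 0 0.04 0;0 0 0.04 0;0 0 0.03 0;0 0 0.012 0;0 0 0 0"
}}

```text
time: 38.5
eef_pos: [0.4877, -0.0212, 0.1408]
eef_rot: [-0.702, 0.712, 0.002, -0.002]
force: [0.3, -0.5, 0.7]
opening: -0.0002
```

Request:
{"fn": "step_arm", "kwargs": {
  "deltas": "-0.01 -0.004 0 0;-0.008 0 0 0;0 0 0 0"
}}

```text
time: 38.8
eef_pos: [0.4945, -0.0022, 0.1436]
eef_rot: [-0.703, 0.711, -0.0, 0.0]
force: [-0.4, -0.7, 0.3]
opening: 0.0001
```

Request:
{"fn": "step_arm", "kwargs": {
  "deltas": "-0.01 0 -0.016 0;-0.011 0 -0.015 0;-0.014 0 -0.012 0;-0.015 0 -0.011 0;0 0 0 0"
}}

```text
time: 39.3
eef_pos: [0.4954, 0.0462, 0.1999]
eef_rot: [-0.703, 0.711, -0.002, 0.0]
force: [-9.6, -23.1, 29.1]
opening: -0.0003
```

Request:
{"fn": "step_arm", "kwargs": {
  "deltas": "0 0 0 0"
}}

```text
time: 39.4
eef_pos: [0.4953, 0.0453, 0.1992]
eef_rot: [-0.703, 0.711, -0.002, -0.0]
force: [-9.1, -22.5, 28.5]
opening: -0.0001
```

Run:
```python
from h import *
st(); o=get_obs(); print(o['moment'])
f,K,C=shot('wrist'); np.savez('w13.npz',f=f,K=K,C=C)
f2,K2,C2=shot('scene'); np.savez('s13.npz',f=f2,K=K2,C=C2)
save(np.vstack([f[100:330,120:520],cv2.resize(f2[110:230,180:360],(400,267))]),'w13.png')
```

```text
t 39.4 tcp [0.4953 0.0453 0.1992] F [ -9.1 -22.5  28.5] open -0.0001
[[-0.012 -1.     0.003]
 [-1.     0.012 -0.004]
 [ 0.004 -0.003 -1.   ]]
[-3.37393619  1.48036842  0.11166894]
```

View pics/w13.png

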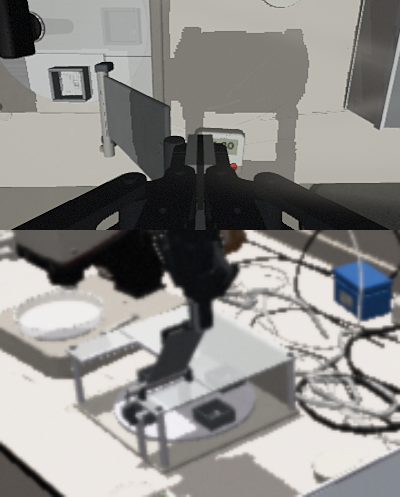

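The flap is up at roughly 2.1 rad. The reaction is purely radial (outward from the hinge), so my path runs a few mm too far inside the arc. I'll back off outward.

Request:
{"fn": "step_arm", "kwargs": {
  "deltas": "0.0035 0.002 -0.006 0;0 0 0 0"
}}

```text
time: 39.7
eef_pos: [0.4929, 0.043, 0.2039]
eef_rot: [-0.702, 0.712, -0.001, 0.001]
force: [-0.1, -0.2, -0.6]
opening: 0.0
```

Run:
```python
from h import *
st()
f,K,C=shot('wrist'); np.savez('w14.npz',f=f,K=K,C=C)
d=np.load('w13.npz')
for n,(F,KK,CC) in {'old':(d['f'],d['K'],d['C']),'new':(f,K,C)}.items():
  print(n)
  for th in(2.7,2.4,2.2,2.1,2.0,1.8): 
    c=[proj(KK,CC,[x,.129+.112*np.cos(th),.101+.112*np.sin(th)]).round(0) for x in(.467,.520)]; print(th,c)
  g=cv2.cvtColor(F,cv2.COLOR_RGB2GRAY)
  for r in(180,195,210,225,240): print(r,g[r,215:345:5].tolist())
```

```text
t 39.7 tcp [0.4929 0.043  0.2039] F [-0.1 -0.2 -0.6] open 0.0
[[-0.013 -1.     0.002]
 [-1.     0.013 -0.   ]
 [ 0.    -0.002 -1.   ]]
old
2.7 [array([342., 255.]), array([342., 187.])]
2.4 [array([317., 274.]), array([316., 197.])]
2.2 [array([290., 287.]), array([286., 205.])]
2.1 [array([273., 293.]), array([268., 208.])]
2.0 [array([255., 298.]), array([247., 211.])]
1.8 [array([213., 307.]), array([201., 216.])]
180 [195, 153, 100, 97, 30, 198, 190, 186, 176, 176, 175, 180, 127, 128, 127, 125, 123, 124, 125, 125, 125, 124, 126, 125, 124, 127]
195 [191, 148, 99, 102, 97, 99, 99, 62, 68, 66, 35, 183, 126, 125, 127, 124, 125, 125, 124, 125, 124, 125, 124, 126, 122, 125]
210 [183, 136, 145, 99, 100, 99, 98, 79, 67, 66, 66, 68, 64, 68, 82, 99, 184, 187, 124, 125, 126, 124, 121, 119, 121, 125]
225 [185, 189, 116, 100, 102, 102, 99, 103, 69, 68, 63, 68, 67, 66, 82, 107, 186, 184, 153, 124, 124, 125, 188, 185, 186, 186]
240 [183, 172, 151, 98, 102, 101, 99, 98, 66, 67, 67, 67, 67, 67, 27, 30, 27, 30, 136, 63, 63, 11, 62, 63, 147, 149]
new
2.7 [array([339., 249.]), array([339., 182.])]
2.4 [array([314., 267.]), array([313., 192.])]
2.2 [array([287., 279.]), array([283., 198.])]
2.1 [array([271., 285.]), array([265., 202.])]
2.0 [array([252., 290.]), array([245., 204.])]
1.8 [array([212., 298.]), array([200., 209.])]
180 [195, 155, 123, 127, 126, 127, 126, 125, 126, 126, 131, 79, 80, 80, 81, 81, 80, 78, 76, 65, 46, 79, 123, 124, 129, 127]
195 [193, 144, 136, 126, 126, 128, 125, 125, 125, 127, 100, 79, 79, 80, 81, 79, 80, 83, 80, 80, 80, 79, 78, 77, 79, 81]
210 [162, 129, 159, 115, 125, 126, 125, 124, 125, 125, 131, 81, 82, 81, 80, 82, 79, 80, 79, 78, 80, 79, 82, 79, 80, 79]
225 [185, 190, 167, 88, 124, 126, 126, 126, 126, 126, 126, 74, 79, 79, 79, 79, 78, 83, 81, 79, 80, 80, 79, 77, 80, 77]
240 [185, 189, 153, 129, 51, 189, 186, 185, 185, 185, 186, 189, 181, 106, 74, 80, 80, 80, 80, 61, 63, 9, 63, 63, 81, 82]
```

The barrel slipped off the tip and the flap fell back to its open stop. The tip was level with the barrel, which was too high. I'll redo it with the fingertip about 28 mm lower and touch first.

Request:
{"fn": "step_arm", "kwargs": {
  "deltas": "0 0 -0.03 0;0.04 0 0 0;0.035 0 0 0;0 0 0.04 0;0 0 0.04 0"
}}

```text
time: 40.25
eef_pos: [0.4925, -0.0326, 0.1525]
eef_rot: [-0.702, 0.712, -0.001, 0.001]
force: [0.8, -0.5, -0.9]
opening: -0.0002
```

Request:
{"fn": "step_arm", "kwargs": {
  "deltas": "0 0 0.025 0;0 0 0 0;-0.02 0 0 0;-0.01 0 0 0;0 0 0 0"
}}

```text
time: 40.75
eef_pos: [0.4927, -0.0012, 0.1291]
eef_rot: [-0.703, 0.711, -0.001, 0.0]
force: [0.1, -2.6, -1.5]
opening: -0.0003
```

Request:
{"fn": "step_arm", "kwargs": {
  "deltas": "-0.005 0 0 0;0 0 0 0"
}}

```text
time: 40.95
eef_pos: [0.4932, 0.0003, 0.1299]
eef_rot: [-0.703, 0.711, -0.003, -0.001]
force: [-7.2, -40.9, 17.4]
opening: 0.0
```

Friction at the barrel resists a pure sideways push. I'll ease off and follow the tangent, mostly upward at first, with the tip well below the barrel.

Request:
{"fn": "step_arm", "kwargs": {
  "deltas": "0.005 0 0 0;-0.01 0 -0.016 0;-0.011 0 -0.015 0;0 0 0 0"
}}

```text
time: 41.35
eef_pos: [0.4936, 0.0189, 0.162]
eef_rot: [-0.703, 0.711, -0.002, 0.001]
force: [-4.0, -18.7, 11.9]
opening: -0.0001
```

Request:
{"fn": "step_arm", "kwargs": {
  "deltas": "-0.0125 0 -0.0125 0;-0.0145 0 -0.0115 0;0 0 0 0"
}}

```text
time: 41.65
eef_pos: [0.4939, 0.0472, 0.1853]
eef_rot: [-0.703, 0.711, -0.002, 0.001]
force: [-0.1, -2.3, 2.3]
opening: -0.0
```

Request:
{"fn": "step_arm", "kwargs": {
  "deltas": "-0.017 0 -0.0075 0;-0.018 0 -0.006 0;0 0 0 0"
}}

```text
time: 41.95
eef_pos: [0.4935, 0.0823, 0.1972]
eef_rot: [-0.703, 0.711, -0.0, 0.001]
force: [0.7, -0.8, 1.6]
opening: 0.0002
```

Request:
{"fn": "step_arm", "kwargs": {
  "deltas": "-0.018 0 -0.002 0;-0.019 0 0 0;-0.018 0 0 0;-0.018 0 0 0;-0.01 0 0 0"
}}

```text
time: 42.45
eef_pos: [0.4942, 0.1646, 0.1981]
eef_rot: [-0.703, 0.711, 0.0, -0.0]
force: [-0.3, -0.6, 1.0]
opening: 0.0
```

Request:
{"fn": "step_arm", "kwargs": {
  "deltas": "0 0 -0.03 0;0.03 0 -0.04 0;0.03 0 -0.03 0;0 0 0 0"
}}

```text
time: 42.85
eef_pos: [0.4951, 0.1013, 0.302]
eef_rot: [-0.702, 0.712, -0.002, 0.002]
force: [0.8, 0.7, -0.3]
opening: -0.0001
```

Run:
```python
from h import *
st()
f,K,C=shot('wrist'); np.savez('w15.npz',f=f,K=K,C=C)
f2,K2,C2=shot('scene'); np.savez('s15.npz',f=f2,K=K2,C=C2)
save(f,'w15.png')
g=cv2.cvtColor(f,cv2.COLOR_RGB2GRAY)
# sample on plate when shut vs when open
for n,T in(('shut',[(y,.103) for y in(.15,.17,.19,.21,.23,.253)]),('open',[(.129-.9*d,.101+.43*d) for d in(.02,.05,.08,.1,.124)])):
  for y,z in T:
    u,v=proj(K,C,[.494,y,z]).round().astype(int); print(n,y,(u,v), g[v-2:v+3,u-2:u+3].mean() if 0<=v<398 and 0<=u<638 else None)
```

```text
t 42.85 tcp [0.4951 0.1013 0.302 ] F [ 0.8  0.7 -0.3] open -0.0001
[[-0.015 -1.     0.006]
 [-1.     0.015 -0.   ]
 [ 0.    -0.006 -1.   ]]
shut 0.15 (np.int64(280), np.int64(182)) 138.68
shut 0.17 (np.int64(264), np.int64(182)) 137.72
shut 0.19 (np.int64(249), np.int64(182)) 136.56
shut 0.21 (np.int64(233), np.int64(183)) 135.12
shut 0.23 (np.int64(217), np.int64(183)) 131.0
shut 0.253 (np.int64(199), np.int64(183)) 68.72
open 0.111 (np.int64(311), np.int64(183)) 174.92
open 0.08399999999999999 (np.int64(334), np.int64(185)) 121.96
open 0.056999999999999995 (np.int64(358), np.int64(187)) 121.92
open 0.03899999999999999 (np.int64(375), np.int64(188)) 122.16
open 0.0174 (np.int64(397), np.int64(190)) 121.8
```

Run:
```python
from h import *
d=np.load('w15.npz');f,K,C=d['f'],d['K'],d['C']
m=(f[165:205,185:215].max(2)<90).astype(np.uint8)
n,l,s,c=cv2.connectedComponentsWithStats(m)
for i in range(1,n):
  if s[i,4]>20: u,v=c[i]+[185,165]; print(s[i],u,v,[np.round(ray(K,C,u,v,z),3) for z in(.101,.107)])
g=cv2.cvtColor(f,cv2.COLOR_RGB2GRAY)
for x in(.45,.46,.475,.494,.51,.52,.53): 
  u,v=proj(K,C,[x,.2,.103]).round().astype(int); print(x,g[v,u])
# scene: flap plane shut
d=np.load('s15.npz');K2,C2=d['K'],d['C']; F=cv2.cvtColor(d['f'],cv2.COLOR_RGB2GRAY)
d0=np.load('scene0.npz'); F0=cv2.cvtColor(d0['f'],cv2.COLOR_RGB2GRAY)
for p in([.494,.15,.103],[.494,.19,.103],[.494,.23,.103],[.497,.253,.104]):
  u,v=proj(K2,C2,p).round().astype(int); print((u,v),F[v,u],F0[v,u])
```

```text
[  8   0  12  40 176] 198.48295454545453 181.55113636363637 [array([0.496, 0.254, 0.101]), array([0.497, 0.251, 0.107])]
0.45 181
0.46 182
0.475 134
0.494 136
0.51 135
0.52 137
0.53 136
(np.int64(249), np.int64(173)) 152 151
(np.int64(241), np.int64(167)) 152 151
(np.int64(233), np.int64(162)) 150 148
(np.int64(229), np.int64(159)) 80 78
```

The flap is shut: the barrel is back at (0.496, 0.254, 0.101), and the scene pixels over the flap match the starting picture. Handing in.

```bash
python3 -c "
from h import *
st(); finish_job(); st()"
```

```text
t 42.95 tcp [0.4936 0.1033 0.2985] F [-0.5  0.3 -0.9] open 0.0002
[[-0.015 -1.     0.001]
 [-1.     0.015  0.   ]
 [-0.    -0.001 -1.   ]]
the job is handed in; nothing more can be done
the job is handed in; nothing more can be done
```

I handed the job in at about 43 s. The carousel held two vials; those and the stray are in the storage box, the box's cover is shut and the dust flap is shut. No verdict was reported.

How it went:
- **Flap opening:** I tipped it over by its barrel, and it snapped to its open stop.
- **Vials:** I turned the knob twice, by about −96.5° and −90°, and lifted the two vials out. The stray went into the box between the two carousel vials.
- **Cover:** I pushed it shut by its rib.
- **Flap closing:** my first push failed. The barrel slipped off the fingertip and the flap fell back to its open stop. The second push started lower and took it past the snap point.

What the last checks showed:
- **Vials:** the picture before shutting the cover showed all three in the box, two standing and one lying. The lying one had stood when last seen and fell or was knocked over later; I do not know why.
- **Cover:** the push met a firm stop where expected, with 20 N of reaction and no further travel.
- **Flap:** the barrel was measured at (0.496, 0.254) m at its shut height of 101 mm, which matches its shut position at the start. The scene pixels I sampled on the flap also match the first picture.
- **Arm:** it was hanging free of everything when I handed in.

Two things could count against the run. On the second push the wrist force briefly read about 41 N sideways (45 N in all) at the fingertips. That is over the 40 N limit if it counts as pressing by the gripper's body. I also did not re-measure the timer, Petri dish or film box at the end; they looked untouched in the pictures.

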